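Tip the chopping board flat onto its non-slip mat

ROBOT

A 7-joint arm with a two-finger parallel gripper is mounted at the origin on the work surface. World frame = base frame: x ahead of the robot, y to its left, z up, the work surface at z = 0. Lengths are in m, angles in rad, forces in N, time in s.
With the tool pointing down it reaches from about 0.4 to 0.85 m from the base axis. Payload 10.4 kg.
Tool frame: the origin (TCP) lies on the centre line of the jaws, within the pads' length; the fingertips stand r.finger_overhang ahead of it and the grasp point (between the pads) lies 5 mm behind it (r.finger_overhang is the distance from the TCP to the fingertips, in m); z points along the fingers, y is the line along which they close (so a half turn about z gives the same grasp; the last joint's range is limited). The gripper opens to 87 mm and grips with 3 to 60 N. Pads are 19 mm wide; open, the fingers measure 117 mm over their backs; the gripper's body (75 mm by 190 mm) begins 51 mm behind the grasp point.
Start: joints at [1.223, 0.332, -0.065, 1.46, 0.022, 1.35, -0.088], TCP at [0.199, -0.592, 0.237] pointing down, gripper open.
Joint ranges: [-2.6, 2.6], [-0.5, 2.12], [-1.47, 1.34], [0.16, 2.42], [-1.27, 4.41], [0.06, 2.06], [-2.6, 2.6]. Speed limits (rad/s): [2.22, 2.22, 2.79, 2.79, 3.14, 3.14, 3.14].

INTERFACE

Orientations are given as a unit quaternion [x, y, z, w].
In Python, from bench import read_state, viewer, r gives the robot as it stands.
- The arm moves only by the tool carry_out, never from a script. Its argument "moves" is a list of rows, each a list of 6 numbers: the shift along the tool's x, y, z in units of 40 mm (1.0 is 40 mm), then the turn, a rotation vector about the tool's x, y, z in units of 8 degrees (1.0 is 8 degrees). A call has 1 to 20 rows; each row shifts and turns the commanded pose from where the row before left it, along the tool's axes as they then stand; what a row does not reach is not made up. A row lasts 1/8 s, in which the tool goes at most 62.5 mm and 10.7 degrees, less where a joint would pass 70% of its speed; a pose out of reach is approached as far as the arm can. A call is refused whole if a number of a shift passes 1 or a number of a turn 1, either way. A call with a gripper value outside its range is refused whole. "fingers" is the finger opening in mm, from 0 to 87, set as the call begins (left out, the last holds). The fingers move at their own pace and stop on an object; "force" is the grip in N (left out, the last holds). Time passes only in rows, so rows that do not move let the fingers close. It gives the time, the measured TCP pose, the force, the opening and the grip force at its end, in the units of the state.
- read_state(): the state, without advancing time (a new reading comes with each control period).
- viewer.camera(name): name is "side" or "top" or "wrist"; returns a dict with "pixels" (480x640x3 uint8, red, green, blue), "range_z" (480x640 float32, m along the optical axis (not along the pixel's ray), 0 where there is no reading), "fx", "fy", "cx", "cy" (pixels), "k1" (the pictures are not rectified: a ray, as slopes to the right and down, at radius r is drawn at 1 + k1 r^2 times it, then the intrinsics apply), "xyz" and "orientation" of the camera in the world. Camera axes: x right, y down, z forward; pixel columns grow to the right and rows downward; lengths in m; the calibration is good to about 2 mm. A picture is of the moment at which its call begins.
- r.close_job(): hands the job in; it is judged then, once.
The state is a dict: "time": time; "joint_positions": joint angles; "joint_vel": joint speeds; "joint_torque": joint torques, N m; "ee_pos": TCP position; "eef_rot": TCP orientation; "ft_force": force on the tool from outside, world axes, zero at the start; "torque": the same for the moment, N m; "width": finger opening in m; "grip_force": force on a finger pad.
Only numpy, scipy, OpenCV 4.12 (cv2) and the standard library are available. Lean on these libraries where they do the work, as an engineer would, in place of code of your own. Each camera call takes 0.05 s, during which the arm holds its last target. There are 200 camera calls.

TASK

The washed chopping board stands on its long edge at one side of its grey non-slip mat. Lay it ready for use: push high on the face that looks away from the mat (the grooved one) so that the board topples over and falls on its own flat onto the mat, grooved side up, then, if it hangs over the mat's edge, nudge it with the fingertips until it lies wholly on the mat. Never hold, pick up or carry the board, and leave the canister, the glass and the pepper mill standing where they are.

Things in the scene. Friction and masses are not known exactly. Their poses are not given: they have to be found in the camera images.
- board: Loose wooden chopping board, 240 long (its y), 160 high as it stands (its z), 24 thick (its x), about 0.6 kg. Origin: middle of the narrow face it stands on at the start. +x points across the mat, the way it is to fall; the face at x = -12 has a dark juice groove near its rim. It tips about its lower edge and falls by itself once the top is pushed some 25 mm.
- board_middle (a point): Centre of the board's volume, 80 mm above its origin along its z.
- board_groove (a point): Centre of the board's grooved face (board x = -12 mm), 80 mm along the board's z. It must face up at the end (28 mm above the worktop when the board lies on the mat).
- corner_a (a point): Board corner at board y = +120 mm, z = 0, half-way through its thickness.
- corner_b (a point): Board corner at board y = -120 mm, z = 0, half-way through its thickness.
- corner_c (a point): Board corner at board y = +120 mm, z = 160 mm, half-way through its thickness.
- corner_d (a point): Board corner at board y = -120 mm, z = 160 mm, half-way through its thickness.
- mat: Dark-grey ribbed silicone mat, light printed border, fixed, 235 mm (x) by 256 (y), 4 thick. Origin: centre of its underside, on the worktop. The board stands on it by its -x edge (nearer the robot), parallel within 0.05 rad, origin about 95 mm from the mat's centre line, up to 72 mm off centre along y, so an end may overhang the mat.
- canister: Bystander: black round storage jar with cream bands, 90 mm across, 117 mm high (125 with its knob), loose, on the worktop. Origin: centre of its underside, z up.
- tumbler: Bystander: empty drinking glass, 72 mm across, 95 mm high, loose, on the worktop. Origin: centre of its underside, z up.
- mill: Bystander: dark wooden pepper mill, 54 mm across, 152 mm high, loose, on the worktop. Origin: centre of its underside, z up.
Things that resemble listed ones, but are neither listed nor needed, are in the scene too. Of the things like the board, leave any that is pink; of the rest the smaller one is meant.

How it is judged:
By the outcome, as a careful person would: the job done as asked, in the order asked, and still so for the second after the job is handed in, with the robot touching nothing.
It also fails if it takes over 42 s, if anything falls off the work surface, if the arm or the gripper's body presses on something with over 40 N, if the wrist force passes 120 N, or if a joint passes its speed limit or range.

## Working session

There is one attempt and no reset: what is moved stays moved. The work goes in short steps, Python scripts to look and compute and a tool call to move; the robot and the scene stay as the last step left them, time stands still between calls to the robot, and variables do not carry over. Pictures are saved under pics/ and viewed, at most 10 in all, crops included, and the job is handed in when it is done.

Besides the shell and the picture viewer there is one more tool, called after "Call:" as name(argument=value, ...), one argument or row to a line, values as JSON. carry_out: Moves the arm, as the interface text tells. Its arguments: {"type":"object","properties":{"moves":{"type":"array","items":{"type":"array","items":{"type":"number"}}},"fingers":{"type":"number"},"force":{"type":"number"}},"required":["moves"]}

```bash
mkdir -p pics; cat > h.py <<'E'
import numpy as np,cv2
from scipy.spatial.transform import Rotation as R
from bench import read_state, viewer, r
def shot(n,f):
    c=viewer.camera(n); cv2.imwrite(f'pics/{f}.png',c['pixels'][:,:,::-1]); np.save(f'pics/{f}.npy',c,allow_pickle=True); return c
def load(f): return np.load(f'pics/{f}.npy',allow_pickle=True).item()
def pt(c,u,v,z=None):
    K=np.array([[c['fx'],0,c['cx']],[0,c['fy'],c['cy']],[0,0,1]])
    p=cv2.undistortPoints(np.array([[[u,v]]],float),K,np.array([c['k1'],0,0,0.]))[0,0]
    d=R.from_quat(c['orientation']).apply([p[0],p[1],1.]); o=np.array(c['xyz'])
    if z is None: return o+d*c['range_z'][int(round(v)),int(round(u))]
    return o+d*(z-o[2])/d[2]
E
python3 - <<'E'
from h import *
a=shot('top','top0');b=shot('side','side0')
for c in(a,b):print(c['xyz'],c['orientation'])
s=read_state();print(s['time'],s['ee_pos'],s['eef_rot'],s['width'],r.finger_overhang)
E
```

```text
[0.42774615 0.10825161 1.58976922] [-0.69879498  0.71425223 -0.02748121  0.02782279]
[-0.07448359  0.94013999  0.89944874] [-0.2714266   0.8550822  -0.41743474  0.14460382]
0.1 [ 0.19930267 -0.59202198  0.23585142] [ 9.86845537e-01  1.61664719e-01 -1.34976201e-04 -6.21693535e-04] 0.08692407446872283 0.014
```

View pics/top0.png

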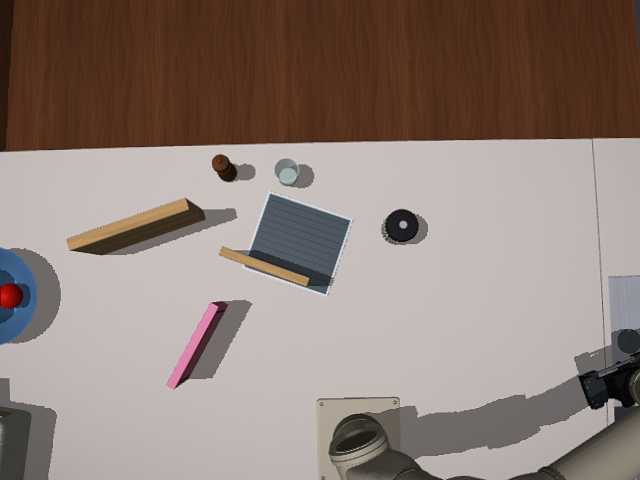

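View pics/side0.png

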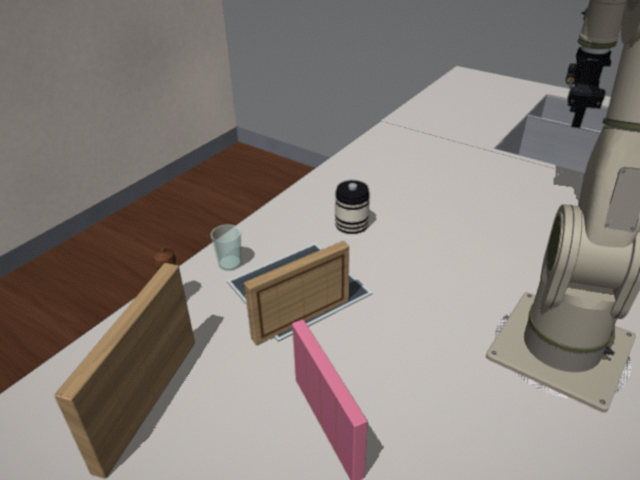

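Board-like things in the top view: a large wooden one (135,227), a pink one (197,345) and a smaller grooved one standing on the mat (265,267). The last is meant: it is not pink, it is the smaller of the remaining two, and it has the groove and the mat. I'll confirm in a crop.

```bash
python3 - <<'E'
from h import *
i=cv2.imread('pics/top0.png')[180:310,205:365]
cv2.imwrite('pics/crop0.png',cv2.resize(i,None,fx=4.5,fy=4.5,interpolation=cv2.INTER_CUBIC))
E
```

```text
(no output)
```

View pics/crop0.png

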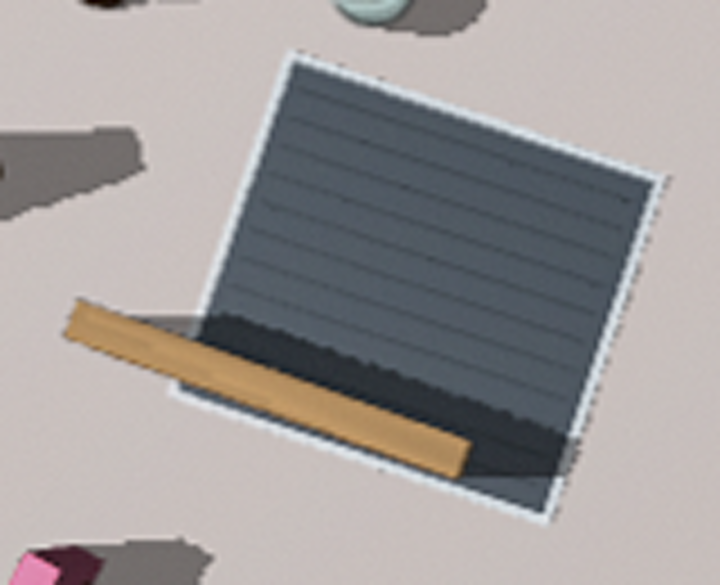

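The crop shows the small wooden board with its top strip from (80,298)/(64,333) to (470,440)/(460,478). The mat corners are at (290,50), (668,178), (548,522) and (172,390), and the board's left end overhangs the mat.

```bash
python3 - <<'E'
from h import *
c=load('top0')
f=lambda x,y,z:pt(c,205+(x+.5)/4.5-.5,180+(y+.5)/4.5-.5,z)
M=np.array([f(x,y,.004) for x,y in[(290,50),(668,178),(548,522),(172,390)]])
B=np.array([f(x,y,.164) for x,y in[(80,298),(470,440),(460,478),(64,333)]])
print(M.round(4),B.round(4))
mc=M.mean(0);bc=B.mean(0)
ex=(M[0]+M[1]-M[2]-M[3])[:2];ex/=np.linalg.norm(ex);ey=np.array([-ex[1],ex[0]])
e=(B[0]+B[3]-B[1]-B[2])[:2];e/=np.linalg.norm(e);bx=np.array([e[1],-e[0]])
print('mat',mc,np.arctan2(ex[1],ex[0]),'board',bc,np.arctan2(bx[1],bx[0]),'rel',(bc-mc)[:2]@ex,(bc-mc)[:2]@ey,
 np.linalg.norm(B[0]-B[1]),np.linalg.norm(M[0]-M[1]))
for n,u,v in[('can',403,225),('glass',287,165),('mill',221,162),('glassc',287,172),('pink',215,303)]:
  print(n,pt(c,u,v),pt(c,u,v,.1))
E
```

```text
[[ 7.081e-01  2.392e-01  4.000e-03]
 [ 6.203e-01 -3.000e-04  4.000e-03]
 [ 4.040e-01  8.120e-02  4.000e-03]
 [ 4.922e-01  3.172e-01  4.000e-03]] [[0.5394 0.3482 0.164 ]
 [0.4537 0.1271 0.164 ]
 [0.4323 0.1332 0.164 ]
 [0.5196 0.3576 0.164 ]]
mat [0.55615854 0.15930839 0.004     ] -0.35349927161796985 board [0.48625255 0.24151448 0.164     ] -0.37030703202423493 rel -0.09404183423142422 0.052922797805546984 0.23713842452502634 0.25501765214689437
can [ 0.58779289 -0.12464857  0.12032476] [ 0.59000659 -0.12786996  0.1       ]
glass [0.77818199 0.18533235 0.02184031] [0.76071311 0.18148995 0.1       ]
mill [0.76125328 0.35228615 0.15252188] [0.77344076 0.361204   0.1       ]
glassc [0.76187145 0.18661371 0.002773  ] [0.74140133 0.18181287 0.1       ]
pink [0.39283886 0.37309065 0.13959524] [0.39188576 0.38032176 0.1       ]
```

Call:
carry_out(
  moves=[
    [0.79,-0.59,0,0,0,0],
    [0.79,-0.59,0,0,0,0],
    [0.79,-0.59,0,0,0,0],
    [0.79,-0.59,0,0,0,0],
    [0.79,-0.59,0,0,0,0],
    [0.79,-0.59,0,0,0,0],
    [0.79,-0.59,0,0,0,0],
    [0.79,-0.59,0,0,0,0],
    [0.79,-0.59,0,0,0,0],
    [0.79,-0.59,0,0,0,0],
    [0.79,-0.59,0,0,0,0],
    [0.79,-0.59,0,0,0,0],
    [0.23,-0.94,0,0,0,0],
    [0.23,-0.94,0,0,0,0],
    [0.23,-0.94,0,0,0,0],
    [0.23,-0.94,0,0,0,0],
    [0.23,-0.94,0,0,0,0],
    [0.23,-0.94,0,0,0,0],
    [0.23,-0.94,0,0,0,0],
    [0.23,-0.94,0,0,0,0],
  ],
  fingers=0,
)

```text
time: 2.6
ee_pos: [0.4418, 0.1067, 0.2364]
eef_rot: [0.987, 0.162, -0.0, 0.0]
ft_force: [0.0, 0.6, -1.2]
width: 0.0005
grip_force: 0.0
```

Call:
carry_out(
  moves=[
    [0.23,-0.94,0,0,0,0],
    [0.23,-0.94,0,0,0,0],
    [0.23,-0.94,0,0,0,0],
    [0.23,-0.94,0,0,0,0],
    [0,0,0,0,0,-1],
    [0,0,0,0,0,-1],
    [0,0,0,0,0,-1],
    [0,0,0,0,0,-1],
    [0,0,0,0,0,-1],
    [0,0,0,0,0,-1],
    [0,0,0,0,0,-1],
    [0,0,0,0,0,-1],
    [0,0,0,0,0,-1],
    [0,0,0,0,0,-1],
    [0,0,0,0,0,-1],
    [0,0,0,0,0,-1],
    [0,0,0,0,0,-1],
    [0,0,0,0,0,-1],
    [0,0,0,0,0,-1],
    [0,0,0,0,0,-1],
  ],
)

```text
time: 5.1
ee_pos: [0.429, 0.2597, 0.2363]
eef_rot: [0.285, 0.959, -0.0, -0.0]
ft_force: [-0.8, -0.3, -0.2]
width: 0.0006
grip_force: 0.0
```

Call:
carry_out(
  moves=[
    [0,0,0,0,0,-1],
    [0,0,0,0,0,-0.5],
    [0,0,0,0,0,0],
  ],
)

```text
time: 5.48
ee_pos: [0.429, 0.2597, 0.2363]
eef_rot: [0.186, 0.983, -0.0, -0.0]
ft_force: [0.5, -0.1, -0.5]
width: 0.0006
grip_force: 0.0
```

Call:
carry_out(
  moves=[
    [0,0,1,0,0,0],
    [0,0,0.98,0,0,0],
    [-0.4,0,0,0,0,0],
    [-0.4,0,0,0,0,0],
    [-0.2,0,0,0,0,0],
    [-0.2,0,0,0,0,0],
    [-0.2,0,0,0,0,0],
    [-0.2,0,0,0,0,0],
    [-0.2,0,0,0,0,0],
    [0,0,0,0,0,0],
    [0,0,0,0,0,0],
  ],
)

```text
time: 6.85
ee_pos: [0.4959, 0.2338, 0.1573]
eef_rot: [0.185, 0.983, -0.0, -0.0]
ft_force: [0.7, -0.4, -0.5]
width: 0.0005
grip_force: 0.0
```

```bash
python3 - <<'E'
from h import *
shot('side','side1')
E
```

```text
(no output)
```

View pics/side1.png

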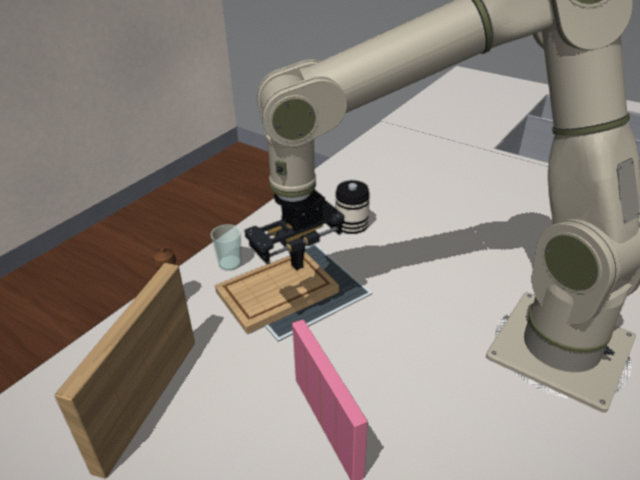

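The board lies flat, groove up, with the gripper above it. Now I'll raise the arm and measure the overhang and the clearance to the large board.

Call:
carry_out(
  moves=[
    [0.5,0,-1,0,0,0],
    [1,0,-1,0,0,0],
    [1,0,0,0,0,0],
    [1,0,0,0,0,0],
    [0,0,0,0,0,0],
  ],
)

```text
time: 7.52
ee_pos: [0.3633, 0.2861, 0.2374]
eef_rot: [0.184, 0.983, -0.001, 0.001]
ft_force: [0.6, 0.1, -0.3]
width: 0.0003
grip_force: 0.0
```

```bash
python3 - <<'E'
from h import *
shot('top','top1')
i=cv2.imread('pics/top1.png')[140:300,180:380]
cv2.imwrite('pics/crop1.png',cv2.resize(i,None,fx=3.75,fy=3.75,interpolation=cv2.INTER_CUBIC))
E
```

```text
(no output)
```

View pics/crop1.png

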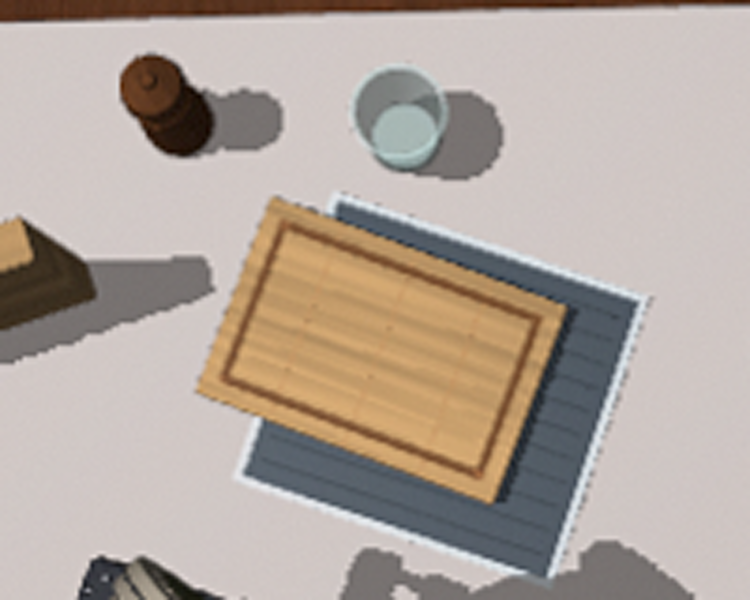

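Top crop: board corners are at (275,197), (568,303), (495,503) and (197,392). It overhangs the mat's left edge. The big board's nearest base corner is at about (95,295) and the mill's base at (187,135).

```bash
python3 - <<'E'
from h import *
c=load('top1')
f=lambda x,y,z:pt(c,180+(x+.5)/3.75-.5,140+(y+.5)/3.75-.5,z)[:2]
M=np.array([f(x,y,.004) for x,y in[(338,192),(650,297),(548,580),(237,477)]])
B=np.array([f(x,y,.028) for x,y in[(275,197),(568,303),(495,503),(197,392)]])
mc=M.mean(0);bc=B.mean(0)
ex=(M[0]+M[1]-M[2]-M[3]);ex/=np.linalg.norm(ex);ey=np.array([-ex[1],ex[0]])
g=lambda p:(np.array([(p-mc)@ex,(p-mc)@ey])*1000).round(1)
e=(B[0]+B[3]-B[1]-B[2]);b=np.arctan2(e[1],e[0])-np.pi/2
print('mat',mc,np.arctan2(ex[1],ex[0]),'bc',bc,g(bc),'yaw',b,[g(p) for p in B],[g(p) for p in M])
print('big',g(f(95,295,0)),g(f(35,222,.2)),pt(c,180+15/3.75,140+245/3.75),'mill',g(f(187,135,.0)),g(f(150,80,.152)),'glass',g(f(405,145,0)))
s=read_state();print(g(s['ee_pos'][:2]),2*np.arctan2(s['eef_rot'][1],s['eef_rot'][0]))
E
```

```text
mat [0.55684772 0.15927884] -0.36183657095748556 bc [0.58406679 0.20279051] [10.1 50.3] yaw -0.374669147509024 [array([ 90.8, 166.6]), array([ 88.5, -69. ]), array([-71.4, -67.5]), array([-67.7, 171.3])] [array([113.6, 126.2]), array([ 116.7, -126.2]), array([-112.4, -124.3]), array([-117.8,  124.3])]
big [-23.1 276. ] [-2.000e-01  2.853e+02] [0.64001489 0.43679314 0.20865858] mill [117.3 252.2] [124.3 257.4] glass [165.8  90.5]
[-223.8   49.7] 2.7699681506634724
```

Call:
carry_out(
  moves=[
    [0,0,-1,0,0,0],
    [-0.92,0.63,0,0,0,0],
    [-0.92,0.63,0,0,0,0],
    [-0.92,0.63,0,0,0,0],
    [-0.92,0.63,0,0,0,0],
    [-0.92,0.62,0,0,0,0],
    [-0.92,0.62,0,0,0,0],
    [0,0,0,0,0,-1],
    [0,0,0,0,0,-1],
    [0,0,0,0,0,-1],
    [0,0,0,0,0,-1],
    [0,0,0,0,0,-1],
    [0,0,0,0,0,-1],
    [0,0,0,0,0,-1],
    [0,0,0,0,0,-1],
    [0,0,0,0,0,-0.75],
    [0,0,0,0,0,0],
  ],
)

```text
time: 9.7
ee_pos: [0.6173, 0.3415, 0.2764]
eef_rot: [-0.412, 0.911, -0.001, -0.002]
ft_force: [-0.5, 0.3, -0.0]
width: 0.0001
grip_force: 0.0
```

```bash
cat >> h.py <<'E'
def tm():
    s=read_state(); a=-.3618; d=np.array(s['ee_pos'])[:2]-[.5568,.1593]
    return R.from_euler('z',-a).apply([d[0],d[1],0])[:2]*1000, s['ee_pos'][2], np.degrees(2*np.arctan2(s['eef_rot'][1],s['eef_rot'][0])-a)
E
python3 - <<'E'
from h import *
print(tm(),read_state()['joint_positions'])
c=shot('side','side2')
E
```

```text
(array([ -7.93079879, 191.85170287]), np.float64(0.276390102833719), np.float64(249.37766571908267)) [ 0.06645592  0.79338425 -1.24231077  1.09508927  0.746088    1.69172916
  1.47547204]
```

View pics/side2.png

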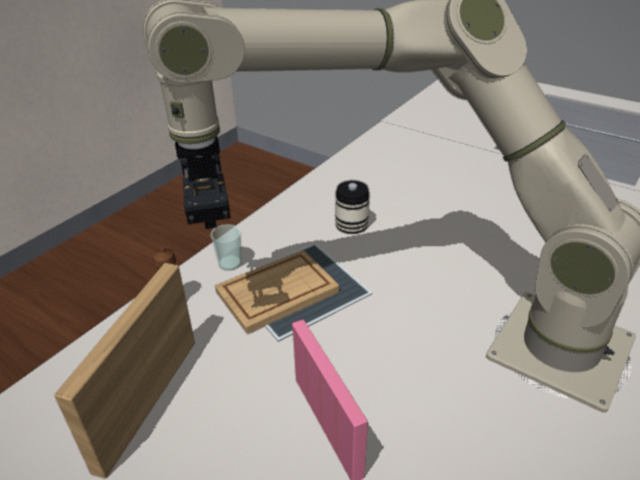

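The arm is above the board's free end and clear of the big board. Descending.

Call:
carry_out(
  moves=[
    [-0.2,-0.11,0,0,0,0],
    [0,0,0.9,0,0,0],
    [0,0,0.9,0,0,0],
    [0,0,0.9,0,0,0],
    [0,0,0.9,0,0,0],
    [0,0,0.9,0,0,0],
    [0,0,0,0,0,0],
  ],
)

```text
time: 10.62
ee_pos: [0.6244, 0.3439, 0.0949]
eef_rot: [-0.412, 0.911, -0.001, -0.003]
ft_force: [-0.1, -0.2, 0.4]
width: 0.0001
grip_force: 0.0
```

```bash
python3 - <<'E'
from h import *
print(tm(),read_state()['joint_positions'])
c=shot('wrist','w2');b=shot('side','side3')
i=b['pixels'][100:360,60:380,::-1];i=cv2.resize(i,(400,325))
cv2.imwrite('pics/c3.png',np.hstack([i,cv2.resize(c['pixels'][:,:,::-1],(400,325))]))
E
```

```text
(array([ -2.06252614, 196.54547919]), np.float64(0.09489265224644686), np.float64(249.4293202597116)) [ 0.09234981  0.93668536 -1.16101082  1.2999178   0.84266881  1.42610666
  1.40720385]
```

View pics/c3.png

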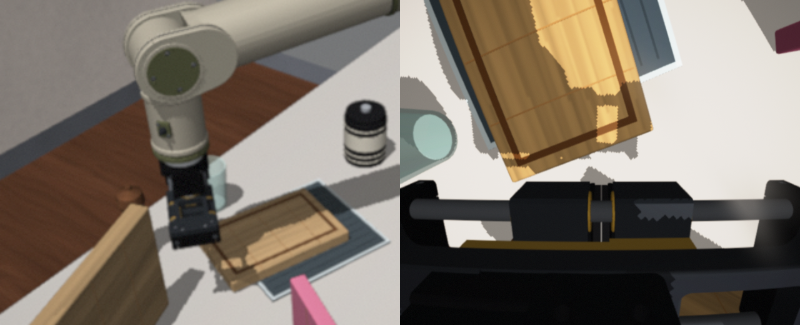

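The fingers are just beyond the board's free end and clear of everything. Next I'll lower and nudge.

Call:
carry_out(
  moves=[
    [0,0,0.84,0,0,0],
    [0,0,0.83,0,0,0],
    [0,0,0,0,0,0],
    [0.2,-0.075,0,0,0,0],
    [0.2,-0.075,0,0,0,0],
    [0.2,-0.075,0,0,0,0],
    [0.2,-0.075,0,0,0,0],
    [0.2,-0.075,0,0,0,0],
    [0.2,-0.075,0,0,0,0],
    [0,0,0,0,0,0],
  ],
)

```text
time: 11.98
ee_pos: [0.6072, 0.2968, 0.0326]
eef_rot: [-0.413, 0.911, -0.0, 0.0]
ft_force: [1.7, 2.4, 1.7]
width: 0.0009
grip_force: 1.4
```

```bash
python3 - <<'E'
from h import *
print(tm(),read_state()['ft_force'])
shot('top','top2')
i=cv2.imread('pics/top2.png')[140:300,180:380]
cv2.imwrite('pics/crop2.png',cv2.resize(i,None,fx=3.75,fy=3.75,interpolation=cv2.INTER_CUBIC))
E
```

```text
(array([ -1.48164787, 146.41086339]), np.float64(0.03262019954003297), np.float64(249.4574378981)) [1.72391131 2.35854783 1.7191615 ]
```

View pics/crop2.png

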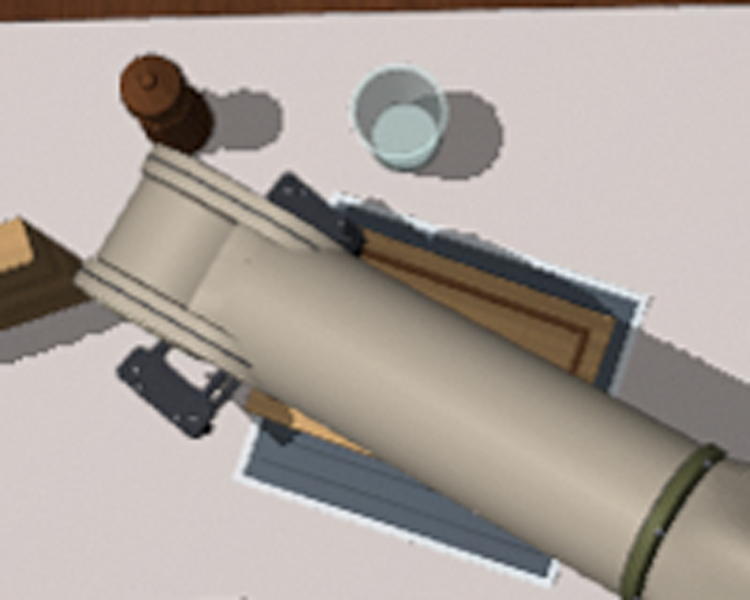

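The board's far right corner is now at (618,318), short of the mat edge.

```bash
python3 - <<'E'
from h import *
c=load('top2')
a=-.3618
for x,y in[(618,318),(600,385)]:
  p=pt(c,180+(x+.5)/3.75-.5,140+(y+.5)/3.75-.5,.028)
  print(R.from_euler('z',-a).apply(p-[.5568,.1593,0])*1000)
E
```

```text
[  90.36592833 -108.24332984   28.        ]
[  38.16234828 -112.16883206   28.        ]
```

Call:
carry_out(
  moves=[
    [0.12,-0.04,0,0,0,0],
    [0.12,-0.04,0,0,0,0],
    [0,0,0,0,0,0],
    [-0.3,0.1,0,0,0,0],
    [0,0,-1,0,0,0],
    [0,0,-1,0,0,0],
    [0,0,-1,0,0,0],
    [0,0,-1,0,0,0],
    [0,0,-1,0,0,0],
    [0.33,0.9,0,0,0,0],
    [0.33,0.9,0,0,0,0],
    [0.33,0.9,0,0,0,0],
    [0.33,0.9,0,0,0,0],
    [0.33,0.9,0,0,0,0],
    [0.33,0.9,0,0,0,0],
    [0,0,0,0,0,0],
  ],
)

```text
time: 14.02
ee_pos: [0.3904, 0.3839, 0.2316]
eef_rot: [-0.415, 0.91, -0.001, -0.001]
ft_force: [0.8, -0.1, 0.7]
width: 0.0003
grip_force: 0.0
```

```bash
python3 - <<'E'
from h import *
print(tm())
shot('top','top3')
i=cv2.imread('pics/top3.png')[140:300,180:380]
cv2.imwrite('pics/crop3.png',cv2.resize(i,None,fx=3.75,fy=3.75,interpolation=cv2.INTER_CUBIC))
E
```

```text
(array([-235.15321152,  151.11888889]), np.float64(0.2316258881102986), np.float64(249.78821658371947))
```

View pics/crop3.png

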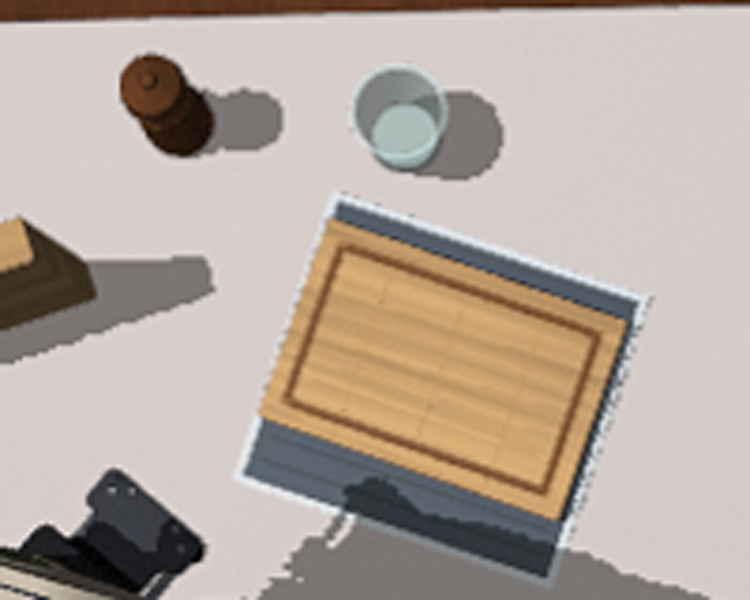

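Board corners are now (330,220), (634,318), (562,520) and (261,415). I'll check the margins with parallax included.

```bash
python3 - <<'E'
from h import *
c=load('top3');a=-.3618
q=lambda x,y,z:(R.from_euler('z',-a).apply(pt(c,180+(x+.5)/3.75-.5,140+(y+.5)/3.75-.5,z)-[.5568,.1593,0])*1000).round(1)[:2]
for x,y in[(330,220),(634,318),(562,520),(261,415)]: print(q(x,y,.028))
# sub-pixel edge check: board/mat colour boundaries along pixel rows
im=c['pixels'].astype(int)
wood=((im[:,:,0]-im[:,:,2])>45).astype(np.uint8); wood[:, :240]=0; wood[:190]=0; wood[290:]=0
n,l,s,_=cv2.connectedComponentsWithStats(wood);k=1+s[1:,4].argmax()
rc=cv2.minAreaRect(np.argwhere(l==k)[:,::-1].astype(np.float32));print(s[k],rc)
A=R.from_euler('z',-a)
for u,v in cv2.boxPoints(rc): print(u,v,(A.apply(pt(c,u,v,.028)-[.5568,.1593,0])*1000).round(1)[:2])
E
```

```text
[ 88.2 121.3]
[  94.4 -119.6]
[ -66.7 -118.8]
[-67.8 119.9]
[ 249  198   98   81 4772] ((297.5984191894531, 237.88768005371094), (85.03553771972656, 56.523956298828125), 19.440034866333008)
248.09842 250.38768 [-69.1 122.8]
266.91074 197.08614 [ 90.8 124.4]
347.09842 225.38768 [  90.3 -116.2]
328.2861 278.6892 [ -68.8 -116. ]
```

The board lies wholly on the mat, with at least 4 mm of margin at each end. It is groove up and nothing touches it.

```bash
python3 -c "
from bench import r
print(r.close_job())"
```

```text
the job is handed in; nothing more can be done
None
```

I toppled the board onto the mat, grooved side up, and nudged it about 50 mm until it lay wholly on the mat with at least about 4 mm to spare at each end; the canister, glass and mill were not touched, and the job is handed in.

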